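# Extend the telescoping camera boom by one hole

## Task

The little inspection camera must reach further over its breadboard: squeeze the snap button on the boom flush, slide the boom's outer sleeve outwards (camera away from the post) to the very next hole, and let the button click fully out there, then let go. Slide gently by feel: do not ram the sleeve against the button, and do not disturb the breadboard below.

Things in the scene. Friction and masses are not known exactly. Their poses are not given: they have to be found in the camera images.
- button_seat (a point): fixed point on the camera stand, 150 mm above the desk (it does not slide): where the snap button's axis crosses the outer side face of the boom's sleeve. x points out of that face along the button (level, away from the robot at yaw 0), y level along the boom outwards, from post to camera, z up. The boom's axis lies at x = -14 mm, the opposite, plain side face at x = -28 mm.
- sleeve_mid (a point): centre of the boom's sleeve, on the boom's axis; it slides with the sleeve; axes as button_seat. The sleeve is a level aluminium square tube, 28 x 28 mm outside, 290 mm long, 2 mm walls, on a fixed steel inner tube. The 15 mm round hole where the button starts is half-way along it. Free above and beside; on the desk below only things under 40 mm high.
- camera_head (a point): centre of the black inspection camera on the sleeve's free end: 46 mm across the boom, 50 mm along it, 24 mm high, lens reaching 32 mm below this point; axes as button_seat.
- holder (a point): centre of the black block (42 mm across, 46 mm along the boom, 44 mm high) that holds the inner tube on the stand's round post; fixed; axes as button_seat. The post stands on a 130 x 110 mm steel foot fixed to the desk.
- button (a joint): how far the spring snap button is pushed in, m: 0 = fully out, 5 mm proud of the sleeve's face; 0.005 = flush; 0.0065 = trapped under the sleeve's wall; stop at 0.010. A round-ended 12 mm steel pin on the fixed inner tube (it does not move along the boom). Spring 5 N at 0, 8 N at 7 mm. When out it locks the sleeve with about 2 mm of play either way; at the next hole it springs out by itself.
- boom (a joint): how far the sleeve and camera are slid outwards (along y), m: about 0 at the start; travel -0.02 to 0.11; friction about 4 N. With the button flush, a push of 10 to 15 N rides the hole's edge over it. The next hole comes 46 to 75 mm out: spacing differs from stand to stand and is not measured, so slide till the clicked-out button stops the sleeve. Over 20 N against it when out is damage.
- breadboard: white breadboard, 55 x 165 x 9 mm, with a green display on it (22 mm high in all), lying loose on the desk under the camera; origin at the centre of its underside, its long side along its y. To be left alone.

How it is judged:
By the outcome, as a careful person would: the job done as asked, in the order asked, and still so for the second after the job is handed in, with the robot touching nothing.
It also fails if it takes over 48 s, if anything falls off the work surface, if the arm or the gripper's body presses on something with over 40 N, if the wrist force passes 120 N, or if a joint passes its speed limit or range.

## Robot

A 6-joint arm with a two-finger parallel gripper is mounted at the origin on the work surface. World frame = base frame: x ahead of the robot, y to its left, z up, the work surface at z = 0. Lengths are in mm, angles in rad, forces in N, time in s.
With the tool pointing down it reaches from about 350 to 775 mm from the base axis. Payload 7.3 kg.
Tool frame: the origin (TCP) lies on the front face of the gripper's body, between the roots of the fingers; the fingertips stand 66 mm ahead of it and the grasp point (between the pads) lies 47 mm ahead of it (bot.tip_extent is the distance from the TCP to the fingertips, in mm); z points along the fingers, y is the line along which they close (so a half turn about z gives the same grasp; the last joint's range is limited). The gripper opens to 92 mm and grips with 3 to 60 N. Pads are 19 mm wide; open, the fingers measure 130 mm over their backs; the gripper's body (75 mm by 190 mm) begins 47 mm behind the grasp point.
Start: joints at [1.098, 0.342, 1.524, -0, 1.275, -0.146], TCP at [168.515, 497.233, 292.241] pointing down, gripper open.
Joint ranges: [-2.53, 2.53], [-0.77, 2.02], [0.04, 2.7], [-1, 4.14], [0.28, 2.66], [-3.11, 3.11]. Speed limits (rad/s): [2.57, 2.57, 3.14, 3.14, 3.14, 3.14].

## Interface

Orientations are given as [roll, pitch, yaw] about the fixed x, y, z axes, in that order (R = Rz(yaw) Ry(pitch) Rx(roll)).
In Python, from plant import readout, viewer, order, bot gives the robot as it stands.
- The arm moves only by the shell command python3 -m creep 'ROWS'. ROWS is text: rows parted by semicolons, each of 7 numbers parted by spaces: the shift along the world's x, y, z in m, then the turn, a rotation vector about the world's x, y, z in rad, then the opening in per cent of the stroke, from 0 (shut) to 100 (fully open). A call has 1 to 8 rows; each row shifts and turns the commanded pose from where the row before left it; what a row does not reach is not made up. A row lasts 1/12 s, in which the tool goes at most 41.7 mm and 7.16 degrees, less where a joint would pass 70% of its speed; a pose out of reach is approached as far as the arm can. A call is refused whole if a number of a shift passes 0.0417 or a number of a turn 0.125, either way. A call with a gripper value outside its range is refused whole. The fingers move at their own pace and stop on an object; the grip force is fixed at half the most. Time passes only in rows, so rows that do not move let the fingers close. It gives the time, the measured TCP pose, the force, the opening and the grip force at its end, in the units of the state.
- readout.get_obs(): the state, without advancing time (a new reading comes with each control period).
- viewer.capture(name): name is "scene" or "top" or "wrist"; returns the picture (384x512x3 uint8, red, green, blue); there is no depth.
- viewer.camera_info(name): a dict with "fx", "fy", "cx", "cy" (pixels), "origin" and "rotation" of the camera in the world. Camera axes: x right, y up, looking along -z (the intrinsics and any distortion apply to the point x, -y, -z); pixel columns grow to the right and rows downward; lengths in mm; the calibration is good to about 2 mm. The wrist camera is an equidistant fisheye: a pixel r from the principal point sees the ray r / f radians off the axis. A picture is of the moment at which its call begins: read the wrist's pose just before it. camera_info takes no time and is no camera call; for the wrist camera it gives the pose at the moment of the call.
- order.close_job(): hands the job in; it is judged then, once.
The state is a dict: "time": time; "joint_positions": joint angles; "dq": joint speeds; "tau": joint torques, N m; "tool_pos": TCP position; "tcp_rot": TCP orientation; "contact_force": force on the tool from outside, world axes, zero at the start; "moment": the same for the moment, N m; "grip_width": finger opening in mm; "finger_force": force on a finger pad.
Only numpy, scipy, OpenCV 4.12 (cv2) and the standard library are available. Lean on these libraries where they do the work, as an engineer would, in place of code of your own. Each camera call takes 0.05 s, during which the arm holds its last target. There are 200 camera calls.

## Working session

There is one attempt and no reset: what is moved stays moved. The work goes in short steps, Python scripts to look and compute and a shell command to move; the robot and the scene stay as the last step left them, time stands still between calls to the robot, and variables do not carry over. Pictures are saved under pics/ and viewed, at most 10 in all, crops included, and the job is handed in when it is done.

```bash
mkdir -p pics; ls
python3 - <<'E'
from plant import readout, viewer, order, bot
import cv2, numpy as np
o=readout.get_obs(); print({k:np.round(v,3).tolist() if not isinstance(v,float) else v for k,v in o.items()})
ims=[]
for n in ("scene","top","wrist"):
    i=viewer.camera_info(n); print(n,{k:np.round(v,4).tolist() for k,v in i.items() if not isinstance(v,str)})
    im=viewer.capture(n)[:,:,::-1]; cv2.imwrite(f"pics/{n}0.png",im)
E
```

```text
pics
{'time': 0.0, 'joint_positions': [1.098, 0.343, 1.525, 0.0, 1.275, -0.146], 'dq': [0.001, -0.001, -0.0, -0.0, 0.001, -0.001], 'tau': [0.0, -43.125, -24.422, 0.072, 0.056, -0.0], 'tool_pos': [168.352, 496.942, 291.522], 'tcp_rot': [-3.14, -0.0, 2.815], 'contact_force': [0.619, 0.683, -0.454], 'moment': [0.001, 0.049, -0.011], 'finger_force': 0.0, 'grip_width': 92.19735727244763}
scene {'fx': 456.3458, 'fy': 456.3458, 'cx': 252.8467, 'cy': 194.1106, 'origin': [1087.0192, -238.4184, 944.0943], 'rotation': [0.6008, -0.0095, 1.1077]}
top {'fx': 422.242, 'fy': 422.242, 'cx': 256.8576, 'cy': 194.794, 'origin': [440.3446, 8.1546, 945.4822], 'rotation': [0.1488, 0.0276, -1.5967]}
wrist {'fx': 297.3186, 'fy': 297.3186, 'cx': 253.0523, 'cy': 191.9926, 'origin': [101.2201, 520.3237, 383.3579], 'rotation': [-0.2677, 0.0007, 1.2445]}
```

View pics/scene0.png

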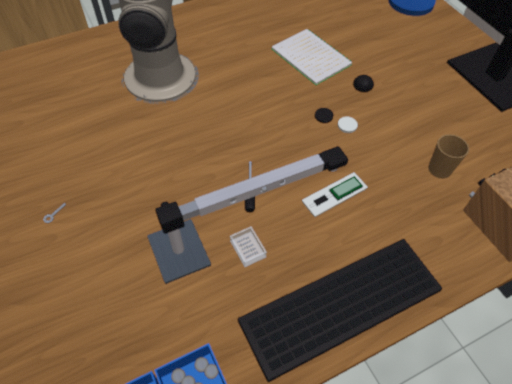

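View pics/top0.png

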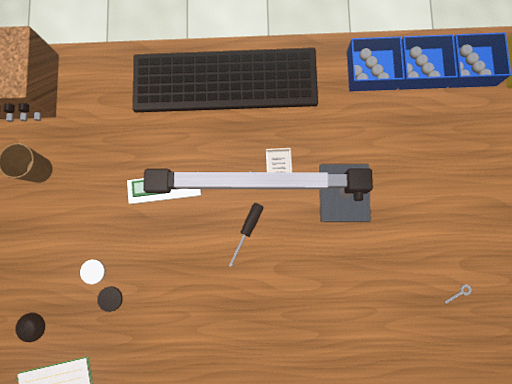

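The scene view shows the boom running from the black holder (170,215) to the camera (333,158), with the button face towards this camera and the breadboard at (335,195). In the top view the sleeve runs from (328,181) to the camera at (157,180), so outwards is about +y.

```bash
cat > h.py <<'E'
from plant import readout, viewer, order, bot
import cv2, numpy as np
from scipy.spatial.transform import Rotation as Ro
def ray(n,u,v,i=None):
    i=i or viewer.camera_info(n); x=(u-i["cx"])/i["fx"]; y=(v-i["cy"])/i["fy"]
    if n=="wrist":
        r=np.hypot(x,y); d=np.array([x/r*np.sin(r),-y/r*np.sin(r),-np.cos(r)]) if r>0 else np.array([0,0,-1.])
    else: d=np.array([x,-y,-1])
    return np.array(i["origin"]), Ro.from_euler("xyz",i["rotation"]).apply(d)
def onz(n,u,v,z,i=None):
    o,d=ray(n,u,v,i); return o+d*(z-o[2])/d[2]
def onx(n,u,v,x,i=None):
    o,d=ray(n,u,v,i); return o+d*(x-o[0])/d[0]
E
python3 - <<'E'
from h import *
a=cv2.imread("pics/scene0.png")[135:235,150:360]; a=cv2.resize(a,None,fx=3.8,fy=3.8,interpolation=cv2.INTER_CUBIC)
cv2.imwrite("pics/c1.png",a)
t=cv2.imread("pics/top0.png"); h=cv2.cvtColor(t,cv2.COLOR_BGR2HSV)
m=((h[...,1]<60)&(h[...,2]>130)).astype(np.uint8); 
for c in (205,235,255,300,320):
    r=np.where(m[165:200,c])[0]+165; print(c,r.min(),r.max(),t[r.min()-1:r.max()+3,c].sum(1).tolist())
    print(onz("top",c,r.min(),164).round(1),onz("top",c,r.max()+1,164).round(1))
print(onz("top",328,181,164),onz("top",173,181,164), onz("top",157,180,162))
E
```

```text
205 172 186 [319, 624, 673, 649, 645, 651, 649, 664, 659, 650, 662, 658, 655, 658, 682, 551, 363, 294]
[604.6 123.8 164. ] [575.8 124.  164. ]
235 172 187 [352, 613, 669, 662, 646, 650, 648, 657, 661, 653, 659, 654, 655, 666, 671, 620, 389, 285, 377]
[602.8  66.9 164. ] [572.2  67.4 164. ]
255 172 187 [344, 603, 642, 636, 648, 641, 640, 651, 639, 637, 661, 641, 644, 662, 670, 613, 393, 283, 363]
[601.6  29.  164. ] [571.   29.8 164. ]
300 172 186 [352, 544, 641, 640, 635, 642, 640, 643, 633, 619, 628, 641, 638, 647, 660, 603, 377, 281]
[599.  -55.6 164. ] [570.4 -54.5 164. ]
320 172 187 [225, 477, 642, 655, 643, 636, 644, 651, 659, 637, 633, 642, 649, 646, 639, 688, 433, 274, 304]
[597.8 -93.1 164. ] [567.3 -91.7 164. ]
[ 580.14232719 -107.2152208   164.        ] [589.19485884 184.62891468 164.        ] [592.45496817 215.64678528 162.        ]
```

View pics/c1.png

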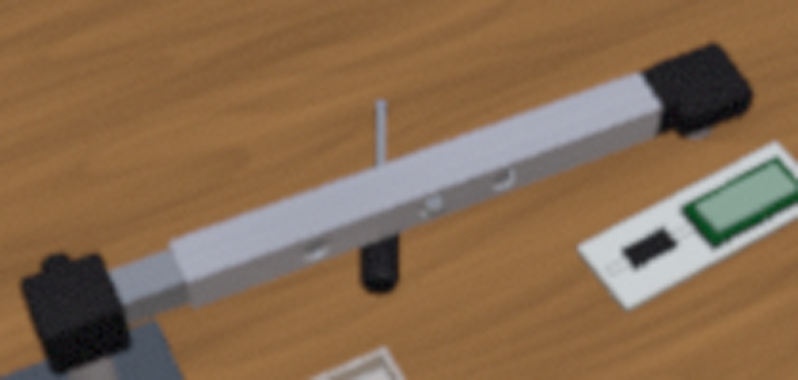

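The crop shows three sleeve marks: the button at crop (432,205), an empty hole nearer the post at (316,249), and one nearer the camera at (503,178). The next hole for outward sliding is the post-side one.

Run:
```python
from h import *
for u,v in ((316,249),(432,205),(503,178)):
    x=601.8
    for _ in range(5):
        p=onx("scene",150+(u+.5)/3.8-.5,135+(v+.5)/3.8-.5,x); x=601.8+.031*(p[1]-40)
    print(p.round(1))
```

```text
[599.5 -33.3 151.4]
[601.7  37.2 152. ]
[603.1  81.6 152.4]
```

```bash
R='.'; python3 -m creep '.021 -.023 0 0 0 -.064 100;.021 -.023 0 0 0 -.064 100;.021 -.023 0 0 0 -.064 100;.021 -.023 0 0 0 -.064 100;.021 -.023 0 0 0 -.064 100;.021 -.023 0 0 0 -.064 100;.021 -.023 0 0 0 -.064 100;.021 -.023 0 0 0 -.064 100'
python3 -m creep '.021 -.023 0 0 0 -.064 100;.021 -.023 0 0 0 -.064 100;.021 -.023 0 0 0 -.064 100;.021 -.023 0 0 0 -.064 100;.021 -.023 0 0 0 -.064 100;.021 -.023 0 0 0 -.064 100;.021 -.023 0 0 0 -.064 100;.021 -.023 0 0 0 -.064 100'
python3 -m creep '.021 -.023 0 0 0 -.064 100;.021 -.023 0 0 0 -.064 100;.021 -.023 0 0 0 -.064 100;.021 -.023 0 0 0 -.064 100;0 0 0 0 0 0 100;0 0 0 0 0 0 100'
python3 - <<'E'
from h import *
i=viewer.camera_info("wrist"); o=readout.get_obs(); print(i,o["contact_force"],o["tcp_rot"],o["joint_positions"])
im=viewer.capture("wrist")[:,:,::-1]; cv2.imwrite("pics/w1.png",im)
cv2.imwrite("pics/w1b.png",cv2.resize(im,(800,600),interpolation=cv2.INTER_CUBIC))
E
```

```text
time: 0.82
tool_pos: [337.2, 311.9, 292.2]
tcp_rot: [-3.141, -0.0, 2.3]
contact_force: [0.3, 0.4, 0.3]
grip_width: 91.9
finger_force: 0.0
time: 1.48
tool_pos: [505.2, 127.9, 292.0]
tcp_rot: [-3.141, -0.0, 1.787]
contact_force: [0.3, 0.4, 0.1]
grip_width: 91.8
finger_force: 0.0
time: 1.98
tool_pos: [588.9, 36.0, 291.2]
tcp_rot: [-3.14, -0.0, 1.533]
contact_force: [0.5, 0.5, -0.6]
grip_width: 92.0
finger_force: 0.0
{'fx': 297.3186396354542, 'fy': 297.3186396354542, 'cx': 253.05229376625303, 'cy': 191.99262897165772, 'origin': array([591.97199657, 107.55986158, 382.96820238]), 'rotation': array([-0.26738868,  0.00168417, -0.03739364])} [ 0.45081106  0.53283204 -0.56666208] [-3.14007426e+00 -1.81367964e-04  1.53293175e+00] [-6.88125805e-02  4.63699379e-01  1.33714869e+00  1.37881961e-04
  1.34226786e+00 -3.09794811e-02]
```

View pics/w1b.png

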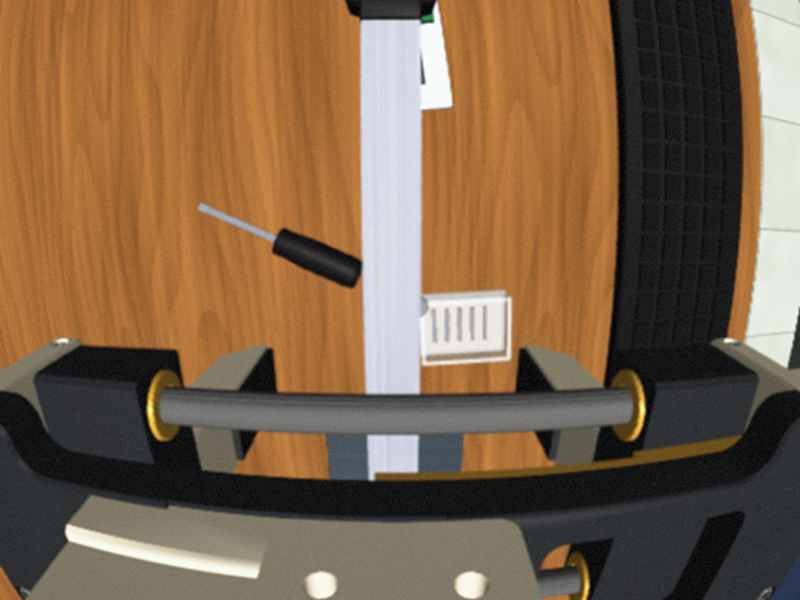

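The wrist view shows the button as a grey nub at (424,306) on the right edge of the sleeve, which runs vertically with edges at columns 362 and 421. The fingers straddle the sleeve.

Run:
```python
from h import *
s=.64
i={'fx':297.3186,'fy':297.3186,'cx':253.0523,'cy':191.9926,'origin':np.array([591.972,107.56,382.968]),'rotation':np.array([-.26738868,.00168417,-.03739364])}
print("button",onz("wrist",424*s,306*s,150,i).round(1))
im=cv2.imread("pics/w1.png"); h=cv2.cvtColor(im,cv2.COLOR_BGR2HSV)
for v in (40,80,120,160,220):
    r=np.where((h[v,215:285,1]<60)&(h[v,215:285,2]>130))[0]+215
    print(v,onz("wrist",r.min(),v,164,i).round(1),onz("wrist",r.max()+1,v,164,i).round(1))
```

```text
button [604.  40. 150.]
40 [577.6 162.8 164. ] [616.9 161.6 164. ]
80 [576.5 132.3 164. ] [604.8 131.2 164. ]
120 [575.3 102.7 164. ] [603.8 101.6 164. ]
160 [574.6  72.9 164. ] [602.9  71.9 164. ]
220 [572.7  25.4 164. ] [613.7  23.8 164. ]
```

```bash
python3 -m creep '-.001 .002 -.016 0 0 .004 100;0 0 -.016 0 0 0 100;0 0 -.016 0 0 0 100;0 0 -.016 0 0 0 100;0 0 -.015 0 0 0 100;0 0 -.015 0 0 0 100;0 0 0 0 0 0 100;0 0 0 0 0 0 100'
python3 - <<'E'
from h import *
i=viewer.camera_info("wrist");print(i["origin"],i["rotation"])
im=viewer.capture("wrist")[:,:,::-1]; cv2.imwrite("pics/w2.png",im)
cv2.imwrite("pics/w2b.png",cv2.resize(im[130:290,150:360],None,fx=3.6,fy=3.6,interpolation=cv2.INTER_CUBIC))
E
```

```text
time: 2.7
tool_pos: [586.6, 40.4, 198.1]
tcp_rot: [-3.14, -0.0, 1.541]
contact_force: [-0.5, -0.6, -0.1]
grip_width: 91.9
finger_force: 0.0
[589.17718152 111.8976034  289.84210299] [-0.26732381  0.0018488  -0.0296695 ]
```

View pics/w2b.png

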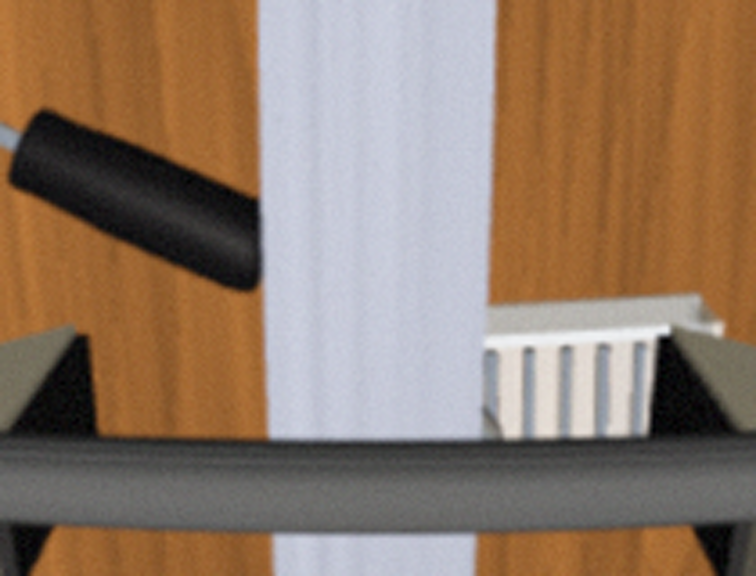

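The button's upper edge appears at crop (490,405), right beside the sleeve; the rest is hidden behind the gripper rod.

Run:
```python
from h import *
i=viewer.camera_info("wrist"); o=readout.get_obs(); print(i["origin"],o["tool_pos"])
i['origin']=np.array([589.177,111.898,289.842]);i['rotation']=np.array([-.26732381,.0018488,-.0296695])
print("edge",onz("wrist",150+490/3.6,130+405/3.6,150,i).round(1))
im=cv2.imread("pics/w2.png"); h=cv2.cvtColor(im,cv2.COLOR_BGR2HSV)
for v in (140,180,200):
    r=np.where((h[v,215:295,1]<60)&(h[v,215:295,2]>130))[0]+215
    print(v,onz("wrist",r.min(),v,164,i).round(1),onz("wrist",r.max()+1,v,164,i).round(1))
```

```text
[589.66691856 111.67624509 290.7433124 ] [587.28898248  40.09160297 199.03084599]
edge [604.1  46.  150. ]
140 [575.4 100.7 164. ] [603.4  99.9 164. ]
180 [574.6  83.3 164. ] [602.9  82.4 164. ]
200 [574.5  74.2 164. ] [602.4  73.3 164. ]
```

```bash
python3 -m creep '0 -.001 -.002 0 0 0 60;0 0 0 0 0 0 50;0 0 0 0 0 0 50;0 0 0 0 0 0 45;0 0 0 0 0 0 45'; python3 -m creep '0 0 0 0 0 0 0;0 0 0 0 0 0 0;0 0 0 0 0 0 0;0 0 0 0 0 0 0;0 0 0 0 0 0 0;0 0 0 0 0 0 0;0 0 0 0 0 0 0;0 0 0 0 0 0 0'
```

```text
time: 3.17
tool_pos: [587.6, 38.2, 196.6]
tcp_rot: [3.141, -0.0, 1.539]
contact_force: [-0.8, 0.7, 0.7]
grip_width: 63.0
finger_force: 0.0
time: 3.83
tool_pos: [586.9, 38.2, 196.3]
tcp_rot: [-3.14, 0.0, 1.539]
contact_force: [-4.4, -1.6, 3.6]
grip_width: 27.9
finger_force: 30.0
```

```bash
python3 -m creep '0 .001 0 0 0 0 0;0 .001 0 0 0 0 0;0 .001 0 0 0 0 0;0 .001 0 0 0 0 0'; python3 -m creep '.0001 .001 0 0 0 0 0;0 .001 0 0 0 0 0;0 .001 0 0 0 0 0;0 .001 0 0 0 0 0'
```

```text
time: 4.17
tool_pos: [587.0, 40.6, 196.3]
tcp_rot: [-3.14, 0.003, 1.538]
contact_force: [-4.8, -8.7, 2.7]
grip_width: 27.9
finger_force: 30.0
time: 4.5
tool_pos: [587.1, 43.9, 196.3]
tcp_rot: [-3.14, 0.004, 1.539]
contact_force: [-5.2, -12.6, 4.0]
grip_width: 27.6
finger_force: 30.0
```

```bash
python3 -m creep '0 .001 0 0 0 0 0;0 .001 0 0 0 0 0;0 .001 0 0 0 0 0;.0001 .001 0 0 0 0 0'; python3 -m creep '.0001 .001 0 0 0 0 0;0 .001 0 0 0 0 0;0 .001 0 0 0 0 0;0 .001 0 0 0 0 0'
python3 - <<'E'
from h import *
im=viewer.capture("scene")[:,:,::-1]; cv2.imwrite("pics/s2.png",im)
cv2.imwrite("pics/s2b.png",cv2.resize(im[110:235,150:360],None,fx=3.8,fy=3.8,interpolation=cv2.INTER_CUBIC))
E
```

```text
time: 4.83
tool_pos: [587.2, 47.4, 196.3]
tcp_rot: [-3.14, 0.004, 1.538]
contact_force: [-5.2, -9.0, 4.7]
grip_width: 27.7
finger_force: 30.0
time: 5.17
tool_pos: [587.3, 52.7, 196.3]
tcp_rot: [-3.14, 0.003, 1.538]
contact_force: [-5.1, -7.3, 4.0]
grip_width: 27.8
finger_force: 30.0
```

View pics/s2b.png

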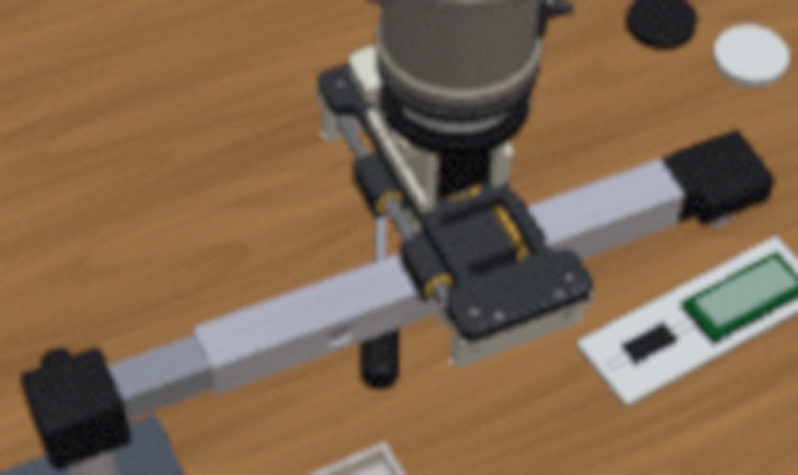

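The sleeve has moved with the gripper, its end shifting from crop column 172 to 197. The post-side hole is now at (341,335) and the breadboard is untouched.

```bash
python3 -m creep '.0001 .003 0 0 0 0 0;.0001 .003 0 0 0 0 0;.0001 .003 0 0 0 0 0;.0001 .003 0 0 0 0 0;.0001 .003 0 0 0 0 0;.0001 .003 0 0 0 0 0;.0001 .003 0 0 0 0 0;.0001 .003 0 0 0 0 0'; python3 -m creep '.0001 .001 0 0 0 0 0;0 .001 0 0 0 0 0;0 .001 0 0 0 0 0;0 .001 0 0 0 0 0'
```

```text
time: 5.88
tool_pos: [588.2, 76.6, 196.3]
tcp_rot: [-3.14, 0.003, 1.538]
contact_force: [-4.9, -8.5, 4.2]
grip_width: 27.7
finger_force: 30.0
time: 6.22
tool_pos: [588.3, 80.7, 196.3]
tcp_rot: [-3.14, 0.003, 1.539]
contact_force: [-4.6, -4.9, 4.1]
grip_width: 27.8
finger_force: 30.0
```

```bash
python3 -m creep '.0001 .001 0 0 0 0 0;0 .001 0 0 0 0 0;0 .001 0 0 0 0 0;0 .001 0 0 0 0 0'
python3 - <<'E'
from h import *
im=viewer.capture("scene")[:,:,::-1]; cv2.imwrite("pics/s3.png",im)
cv2.imwrite("pics/s3b.png",cv2.resize(im[135:235,170:300],None,fx=6,fy=6,interpolation=cv2.INTER_CUBIC))
E
```

```text
time: 6.55
tool_pos: [588.4, 84.6, 196.3]
tcp_rot: [-3.14, 0.003, 1.538]
contact_force: [-5.6, -9.0, 4.4]
grip_width: 27.6
finger_force: 30.0
```

View pics/s3b.png

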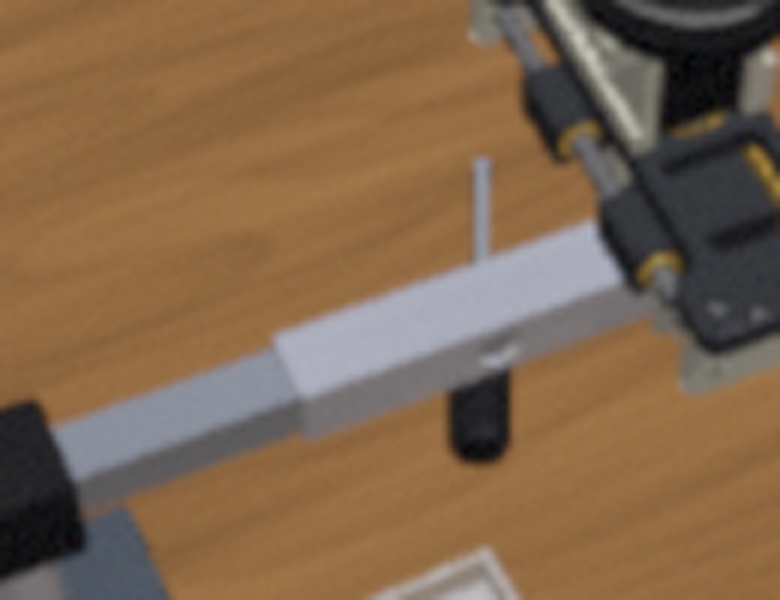

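The next hole is at crop (500,352), image (253,194), and the button sits at image column 264, so about 22–24 mm remain.

```bash
python3 -m creep '.0001 .001 0 0 0 0 0;0 .001 0 0 0 0 0;0 .001 0 0 0 0 0;0 .001 0 0 0 0 0;0 .001 0 0 0 0 0;.0001 .001 0 0 0 0 0'; python3 -m creep '.0001 .001 0 0 0 0 0;0 .001 0 0 0 0 0;0 .001 0 0 0 0 0;0 .001 0 0 0 0 0;.0001 .001 0 0 0 0 0'
```

```text
time: 7.1
tool_pos: [588.6, 90.6, 196.3]
tcp_rot: [-3.14, 0.003, 1.538]
contact_force: [-5.2, -8.8, 4.0]
grip_width: 28.0
finger_force: 30.0
time: 7.52
tool_pos: [588.8, 95.7, 196.3]
tcp_rot: [-3.14, 0.003, 1.538]
contact_force: [-5.2, -8.8, 3.4]
grip_width: 27.5
finger_force: 30.0
```

```bash
python3 -m creep '0 .0005 0 0 0 0 0;0 .0005 0 0 0 0 0;0 .0005 0 0 0 0 0;0 .0005 0 0 0 0 0;0 .0005 0 0 0 0 0;0 .0005 0 0 0 0 0'
```

```text
time: 8.02
tool_pos: [588.9, 98.6, 196.3]
tcp_rot: [-3.141, 0.003, 1.538]
contact_force: [-3.3, -5.1, 3.8]
grip_width: 27.9
finger_force: 30.0
```

```bash
python3 -m creep '0 .0005 0 0 0 0 0;0 .0005 0 0 0 0 0;0 .0005 0 0 0 0 0;0 .0005 0 0 0 0 0'
```

```text
time: 8.35
tool_pos: [589.0, 100.7, 196.3]
tcp_rot: [-3.141, 0.003, 1.538]
contact_force: [-3.8, -7.2, 3.0]
grip_width: 27.8
finger_force: 30.0
```

```bash
python3 -m creep '0 .0005 0 0 0 0 0;0 .0005 0 0 0 0 0;0 .0005 0 0 0 0 0'
```

```text
time: 8.6
tool_pos: [589.0, 102.4, 196.3]
tcp_rot: [-3.141, 0.002, 1.538]
contact_force: [-3.6, -3.2, 4.1]
grip_width: 27.5
finger_force: 30.0
```

```bash
python3 -m creep '0 .0005 0 0 0 0 0;0 .0005 0 0 0 0 0;.0001 .0005 0 0 0 0 0'
```

```text
time: 8.85
tool_pos: [589.1, 104.6, 196.3]
tcp_rot: [-3.141, 0.001, 1.539]
contact_force: [-3.0, -3.1, 4.4]
grip_width: 27.5
finger_force: 30.0
```

```bash
python3 -m creep '0 .0005 0 0 0 0 0;0 .0005 0 0 0 0 0;0 .0005 0 0 0 0 0'
python3 - <<'E'
from h import *
im=viewer.capture("scene")[:,:,::-1]; cv2.imwrite("pics/s4.png",im)
cv2.imwrite("pics/s4b.png",cv2.resize(im[150:230,210:300],None,fx=7,fy=7,interpolation=cv2.INTER_CUBIC))
E
```

```text
time: 9.1
tool_pos: [589.1, 107.1, 196.3]
tcp_rot: [-3.141, -0.0, 1.539]
contact_force: [-3.9, -0.0, 3.7]
grip_width: 27.8
finger_force: 30.0
```

View pics/s4b.png

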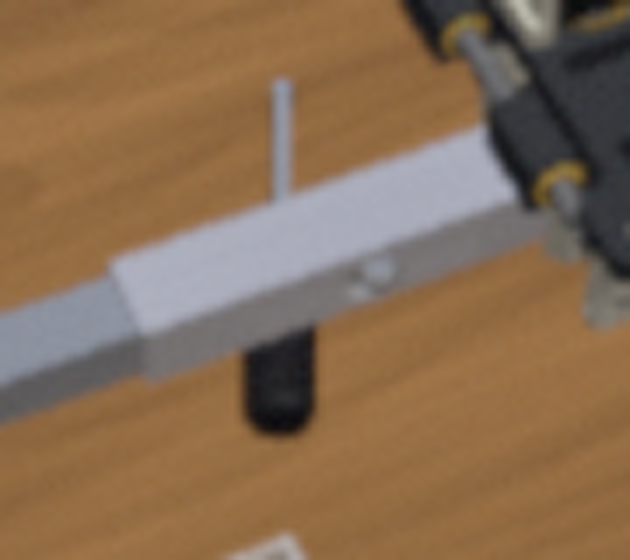

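The button's bright tip is now emerging in the hole at crop (375,272), and the sliding force has dropped to zero, which fits the rounded pin pushing the hole edge along. I'll feel for the stop next.

```bash
python3 -m creep '0 .0005 0 0 0 0 0;0 .0005 0 0 0 0 0;0 0 0 0 0 0 0'
```

```text
time: 9.4
tool_pos: [589.2, 107.9, 196.3]
tcp_rot: [-3.141, 0.0, 1.539]
contact_force: [-4.5, -0.6, 5.8]
grip_width: 28.0
finger_force: 30.0
```

```bash
python3 -m creep '0 .0005 0 0 0 0 0;0 0 0 0 0 0 0'
```

```text
time: 9.57
tool_pos: [589.2, 108.0, 196.3]
tcp_rot: [-3.141, 0.0, 1.539]
contact_force: [-5.3, -2.0, 4.8]
grip_width: 27.8
finger_force: 30.0
```

```bash
python3 -m creep '0 .0005 0 0 0 0 0;0 .0005 0 0 0 0 0;0 0 0 0 0 0 0'
```

```text
time: 9.82
tool_pos: [589.2, 108.7, 196.3]
tcp_rot: [-3.141, 0.001, 1.539]
contact_force: [-5.4, -3.6, 5.6]
grip_width: 27.7
finger_force: 30.0
```

```bash
python3 -m creep '0 .0005 0 0 0 0 0;0 0 0 0 0 0 0'
```

```text
time: 9.98
tool_pos: [589.2, 109.1, 196.3]
tcp_rot: [-3.141, 0.001, 1.539]
contact_force: [-5.1, -3.7, 5.4]
grip_width: 27.6
finger_force: 30.0
```

```bash
python3 -m creep '0 .0005 0 0 0 0 0;0 .0005 0 0 0 0 0;0 0 0 0 0 0 0'
```

```text
time: 10.23
tool_pos: [589.2, 110.1, 196.3]
tcp_rot: [-3.141, 0.001, 1.539]
contact_force: [-5.3, -4.5, 4.6]
grip_width: 27.5
finger_force: 30.0
```

```bash
python3 -m creep '0 .0005 0 0 0 0 0;0 0 0 0 0 0 0'
```

```text
time: 10.4
tool_pos: [589.3, 110.6, 196.3]
tcp_rot: [-3.141, 0.001, 1.539]
contact_force: [-4.9, -4.4, 5.1]
grip_width: 27.9
finger_force: 30.0
```

```bash
python3 -m creep '0 .0005 0 0 0 0 0;0 0 0 0 0 0 0'
```

```text
time: 10.57
tool_pos: [589.3, 111.1, 196.3]
tcp_rot: [-3.141, 0.001, 1.539]
contact_force: [-4.7, -3.8, 5.4]
grip_width: 27.6
finger_force: 30.0
```

```bash
python3 -m creep '0 .0005 0 0 0 0 0;0 0 0 0 0 0 0'
```

```text
time: 10.73
tool_pos: [589.3, 111.5, 196.3]
tcp_rot: [-3.141, 0.001, 1.539]
contact_force: [-4.1, -4.4, 5.5]
grip_width: 27.9
finger_force: 30.0
```

Run:
```python
from h import *
im=viewer.capture("scene")[:,:,::-1]; cv2.imwrite("pics/s5.png",im)
cv2.imwrite("pics/s5b.png",cv2.resize(im[150:230,210:300],None,fx=7,fy=7,interpolation=cv2.INTER_CUBIC))
```

```text
(no output)
```

View pics/s5b.png

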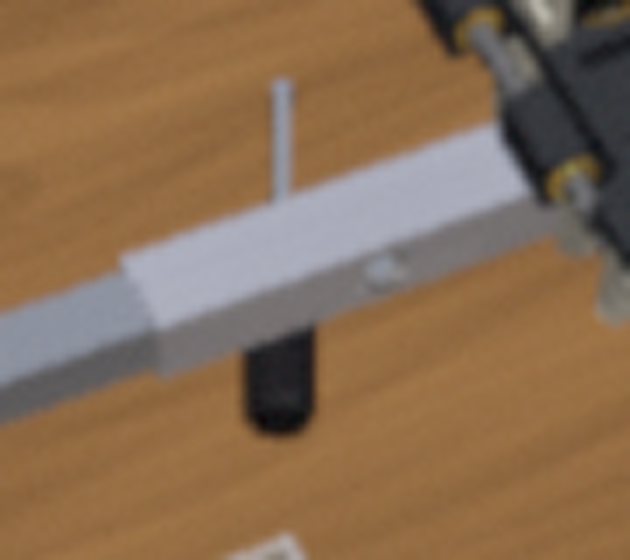

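The button tip at crop (378,270), image (264,188.6), matches its original fully-out spot and sits inside the new hole. I'll confirm by gently feeling for the stop.

```bash
python3 -m creep '0 .0005 0 0 0 0 0;0 0 0 0 0 0 0'
```

```text
time: 10.95
tool_pos: [589.3, 111.7, 196.3]
tcp_rot: [-3.141, 0.002, 1.539]
contact_force: [-4.9, -5.6, 5.1]
grip_width: 27.6
finger_force: 30.0
```

```bash
python3 -m creep '0 .0005 0 0 0 0 0;0 0 0 0 0 0 0'
```

```text
time: 11.12
tool_pos: [589.3, 111.9, 196.3]
tcp_rot: [-3.141, 0.002, 1.539]
contact_force: [-4.3, -7.1, 4.9]
grip_width: 27.7
finger_force: 30.0
```

```bash
python3 -m creep '0 .0005 0 0 0 0 0;0 0 0 0 0 0 0'
```

```text
time: 11.28
tool_pos: [589.3, 112.0, 196.3]
tcp_rot: [-3.141, 0.003, 1.539]
contact_force: [-5.2, -7.4, 4.4]
grip_width: 27.8
finger_force: 30.0
```

The stop is felt: position plateaus while the force rises. I'll relieve the push, let go and lift clear.

```bash
python3 -m creep '0 -.0005 0 0 0 0 0;0 -.0005 0 0 0 0 0;0 -.0005 0 0 0 0 0;0 0 0 0 0 0 0' && python3 -m creep '0 0 0 0 0 0 60;0 0 0 0 0 0 90;0 0 0 0 0 0 90;0 0 0 0 0 0 90;0 0 0 0 0 0 90;0 0 0 0 0 0 90' && python3 -m creep '0 0 .02 0 0 0 90;0 0 .02 0 0 0 90;0 0 .02 0 0 0 90;0 0 .02 0 0 0 90;0 0 .02 0 0 0 90;-.03 0 .02 0 0 0 90;-.03 0 0 0 0 0 90;-.03 0 0 0 0 0 90' && python3 -m creep '-.03 0 0 0 0 0 90;-.03 0 0 0 0 0 90;0 0 0 0 0 0 90;0 0 0 0 0 0 90'
python3 - <<'E'
from h import *
im=viewer.capture("scene")[:,:,::-1]; cv2.imwrite("pics/s6.png",im)
cv2.imwrite("pics/s6b.png",cv2.resize(im[110:240,150:370],None,fx=3.6,fy=3.6,interpolation=cv2.INTER_CUBIC))
E
```

```text
time: 11.62
tool_pos: [589.3, 111.8, 196.3]
tcp_rot: [-3.141, 0.001, 1.539]
contact_force: [-4.3, -2.7, 4.2]
grip_width: 27.8
finger_force: 30.0
time: 12.12
tool_pos: [589.5, 112.3, 196.2]
tcp_rot: [3.141, -0.0, 1.539]
contact_force: [-0.8, -0.3, 0.1]
grip_width: 63.0
finger_force: 0.0
time: 12.78
tool_pos: [498.8, 112.2, 317.2]
tcp_rot: [3.139, -0.0, 1.539]
contact_force: [0.2, -0.7, 0.2]
grip_width: 82.6
finger_force: 0.0
time: 13.12
tool_pos: [438.6, 112.4, 316.9]
tcp_rot: [3.14, -0.0, 1.539]
contact_force: [1.1, -0.2, -0.1]
grip_width: 82.7
finger_force: 0.0
```

View pics/s6b.png

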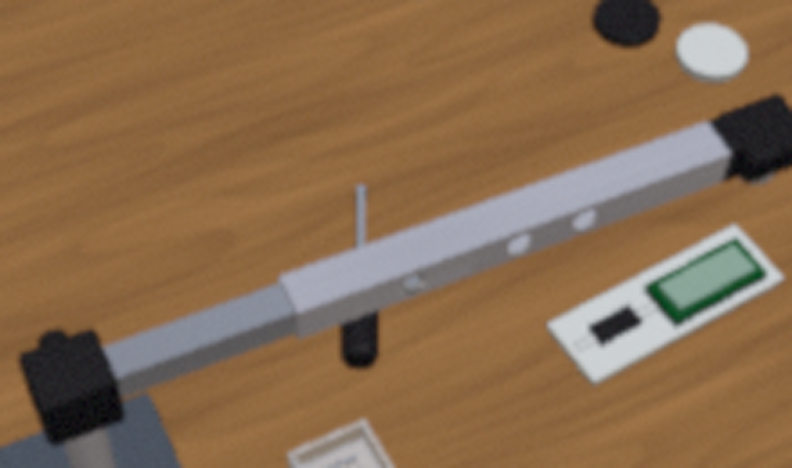

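The button sits proud at (413,284) in the post-side hole, the two other holes at (518,245) and (585,220) are empty, and the breadboard is undisturbed.

```bash
python3 -c "
from plant import order; print(order.close_job())"
```

```text
the job is handed in; nothing more can be done
None
```

The boom is slid out about 70 mm to the very next hole with the button clicked out there, the gripper is clear, the breadboard was left alone, and the job is handed in.

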